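# Load a cold pack and pick up the vaccine carrier by its telescoping handle

### The arm

A 6-joint arm with a two-finger parallel gripper is mounted at the origin on the work surface. World frame = base frame: x ahead of the robot, y to its left, z up, the work surface at z = 0. Lengths are in m, angles in rad, forces in N, time in s.
With the tool pointing down it reaches from about 0.375 to 0.925 m from the base axis. Payload 5.7 kg.
Tool frame: the origin (TCP) lies at the centre of the arm's flange, where the gripper is bolted on; the fingertips stand 182 mm ahead of it and the grasp point (between the pads) lies 163 mm ahead of it; z points along the fingers, y is the line along which they close (so a half turn about z gives the same grasp; the last joint's range is limited). The gripper opens to 88 mm and grips with 3 to 60 N. Pads are 20 mm wide; open, the fingers measure 115 mm over their backs; the gripper's body (75 mm by 178 mm) begins 61 mm behind the grasp point.
Start: joints at [-1.418, 0.359, 1.51, -0, 1.272, -0.115], TCP at [0.159, -0.579, 0.405] pointing down, gripper open.
Joint ranges: [-2.97, 2.97], [-1.01, 2.36], [0.21, 2.38], [-0.96, 4.11], [0.2, 2.71], [-2.98, 2.98]. Speed limits (rad/s): [2.39, 2.39, 3.14, 3.14, 3.14, 3.14].

### API

Orientations are given as a unit quaternion [x, y, z, w].
In Python, from bench import env gives the robot as it stands. Calls block until the motion is done:
- env.reach(position, orientation): joint-space move of the TCP to a pose.
- env.movel(position, feed=0.15, orientation=None): straight line of the TCP; orientation=None keeps the orientation; feed is the mean speed in m/s.
- env.set_joints(angles): joint-space move.
- env.move_gripper(opening, newtons=None): finger opening in m; newtons is the grip in N (None keeps the last); returns when the fingers have stopped.
- env.dwell(seconds).
- env.solve_ik(position, orientation): joint angles nearest the present ones, or None.
- env.state(): the state.
- env.grab_frame(name): name is "scene" or "top"; returns the picture (384x512x3 uint8, blue, green, red); there is no depth.
- env.calibration(name): a dict with "vertical_fov" (degrees; the focal length in pixels is half the picture's height over the tangent of half this angle, whatever the lens; pixels are square), "cx", "cy" (the principal point, pixels), "origin" and "rotation" of the camera in the world. Camera axes: x right, y down, z forward; pixel columns grow to the right and rows downward; lengths in m; the calibration is good to about 2 mm. A picture is of the moment at which its call begins. calibration takes no time and is no camera call.
A pose or a line that the arm cannot do raises env.IKError and nothing moves.
- env.hand_in(): hands the job in; it is judged then, once.
The state is a dict: "time": time; "q": joint angles; "qd": joint speeds; "joint_efforts": joint torques, N m; "eef_pos": TCP position; "tcp_rot": TCP orientation; "ft_force": force on the tool from outside, world axes, zero at the start; "wrist_torque": the same for the moment, N m; "grip_width": finger opening in m; "finger_force": force on a finger pad.
Only numpy, scipy, OpenCV 4.12 (cv2) and the standard library are available. Lean on these libraries where they do the work, as an engineer would, in place of code of your own. Each camera call takes 0.05 s, during which the arm holds its last target. There are 200 camera calls.

### The job

Slide the cold pack that stands on the bench into the close-fitting pocket in the top of the vaccine carrier, fully home, and let go of it. Then take the middle of the carrier's telescoping handle so that your grip squeezes its release button in, pull the handle out past its first stop to its second stop, and by it lift the carrier a few centimetres clear of the bench. Finish while holding the carrier there, level, hanging from the fully extended handle with the pack inside, and leave the other things on the bench where they are.

Things in the scene. Friction and masses are not known exactly. Their poses are not given: they have to be found in the camera images.
- carrier: Vaccine carrier, a loose blue plastic case 130 (x) x 280 (y) x 120 (z) mm, 0.5 kg empty. Origin: centre of its underside; z up, y along its length. The pocket is in the top towards +y; six vial caps stand 9 mm out of the top towards -y; the telescoping mast comes out of the middle. It slides on the bench if pushed, and weighs under 1 kg in all when loaded.
- pocket (a point): Centre of the pocket's mouth, on the carrier's top face (z = 120 mm), 90 mm from its middle along +y. The pocket is a straight rectangular hole 29 mm (carrier x) by 79 mm (carrier y), 85 mm deep, without a lead-in; axes as the carrier's.
- pack: Cold pack, a rigid white plastic slab standing upright on the bench: 26 (x) x 76 (y) x 125 (z) mm, about 0.25 kg, its foot tapering by 4 mm a side over the lowest 12 mm; a flat filler cap 4 mm high and 16 mm wide on top towards +y. Origin: centre of its underside; either way round fits the pocket. Home, its underside is 35 mm above the carrier's underside and 40 mm of it stands out of the pocket.
- grip: Crossbar of the carrier's T-shaped telescoping handle, grey plastic, 26 (x) x 80 (y) x 26 (z) mm; origin at its centre, axes as the carrier's. Stowed, its centre is 155 mm above the carrier's underside (22 mm gap between bar and carrier top, with the 18 mm square mast in the middle), and it rises with handle. The release button sits in the middle of its +x face.
- button (a joint): Release button, a black pad 36 (y) x 16 (z) mm in the middle of the crossbar's +x face, standing 8 mm out. Value in m: 0 out, 0.007 fully in; springs back, 2 N to start, 5.5 N fully in. Gripping the crossbar at its middle across x (34 mm over bar and button) presses it; it must be at least 0.005 in, and stay in while the handle slides.
- handle (a joint): Extension of the telescoping handle in m, straight out along the carrier's +z: 0 stowed and locked, first stop 0.045 (locks there if the button is let out), second stop 0.090 (its end). With the button in it slides with about 1 N friction plus its own 0.1 kg; with the button out it is locked and the whole carrier comes up instead.
- basket: Bystander: clear plastic basket of glass vials, 130 x 180 x 50 mm, origin under its centre.
- pot: Bystander: white plastic pot with lid, 84 mm across, 95 mm high, origin under its centre.
- dropper: Bystander: small clear dropper bottle, 40 mm across, 112 mm high, origin under its centre.
- carton: Bystander: white open carton of packed syringes, 90 x 190 x 80 mm, packets up to 140 mm high, origin under its centre.
- tray: Bystander: shallow steel tray, 140 x 200 x 28 mm, origin under its centre.
- vial: Bystander: a single amber glass vial, 22 mm across, 48 mm high, standing between the pack and the carrier; origin under its centre.
- logger: Bystander: white temperature logger, 50 x 90 x 18 mm, lying flat; origin under its centre.
- gloves: Bystander: white box of gloves, 120 x 220 x 75 mm, origin under its centre.
Not all that is in view belongs to the job. What is shaped like the pack but pink or turquoise is not meant.

How it is judged:
On the way, in this order (a step that is already met when the one before it is completed fails the run):
1. the pack is fully home in the pocket and let go (z of pack in the frame of carrier below 0.039 m and x of pack in the frame of carrier between -0.004 and 0.004 m and y of pack in the frame of carrier between 0.086 and 0.094 m and contact force between the fingers and pack below 0.1 N), for 0.2 s.
2. the handle is drawn out to its second stop (value of joint handle above 0.085 m), for 0.1 s.
At the end, for the whole second after the job is handed in: Pack home in the pocket (underside within 4 mm of its floor, within 4 mm sideways), handle at its second stop (within 5 mm), fingers gripping the crossbar (over 3 N), carrier at rest, more than 15 mm above the bench and touching no bystander, within 15 degrees of level (z of pack in the frame of carrier below 0.039 m and x of pack in the frame of carrier between -0.004 and 0.004 m and y of pack in the frame of carrier between 0.086 and 0.094 m and value of joint handle above 0.085 m and height (world z) of carrier above 0.015 m and angle between carrier's own z axis and vertical below 0.26 rad and contact force between the fingers and grip above 3 N and linear speed of carrier below 0.05 m/s and contact force between carrier and basket below 0.1 N and contact force between carrier and pot below 0.1 N and contact force between carrier and dropper below 0.1 N and contact force between carrier and carton below 0.1 N and contact force between carrier and tray below 0.1 N and contact force between carrier and vial below 0.1 N and contact force between carrier and logger below 0.1 N and contact force between carrier and gloves below 0.1 N); the arm keeps its last pose, push and grip.
It fails at once if a bystander is moved more than 40 mm (distance of any of basket, pot, dropper, carton, tray, vial, logger, gloves from where it was at the start of the episode above 0.04 m).
It fails at once if the carrier is tipped more than 30 degrees (angle between carrier's own z axis and vertical above 0.52 rad).
It also fails if it takes over 54 s, if anything falls off the work surface, if the arm or the gripper's body presses on something with over 40 N, if the wrist force passes 120 N, or if a joint passes its speed limit or range.

## Working session

There is one attempt and no reset: what is moved stays moved. The work goes in short steps, each a Python script; the robot and the scene stay as the last script left them, time stands still between calls to the robot, and variables do not carry over. Pictures are saved under pics/ and viewed, at most 10 in all, crops included, and the job is handed in when it is done.

```bash
ls; mkdir -p pics
python3 - <<'E'
from bench import env
import cv2
for n in("scene","top"):
    f=env.grab_frame(n); cv2.imwrite(f"pics/{n}0.png",f)
    print(n,env.calibration(n))
s=env.state();print(s['time'],s['eef_pos'],s['tcp_rot'],s['grip_width'])
E
```

```text
pics
scene {'vertical_fov': 47.31302952755786, 'cx': 263.5807656949355, 'cy': 188.18841864114947, 'origin': array([1.34942246, 0.47220133, 1.13805283]), 'rotation': array([ 0.46253707,  0.8091054 , -0.31850336, -0.17309976])}
top {'vertical_fov': 49.46589512139383, 'cx': 256.90455864162385, 'cy': 186.7893839638449, 'origin': array([ 0.32004466, -0.02393593,  1.79772041]), 'rotation': array([-0.70356623,  0.70768358, -0.04904115,  0.04211269])}
0.1 [ 0.158725   -0.57829142  0.403893  ] [ 9.91048034e-01  1.33503114e-01 -1.77820860e-05 -8.44612047e-04] 0.0877708175599288
```

View pics/scene0.png

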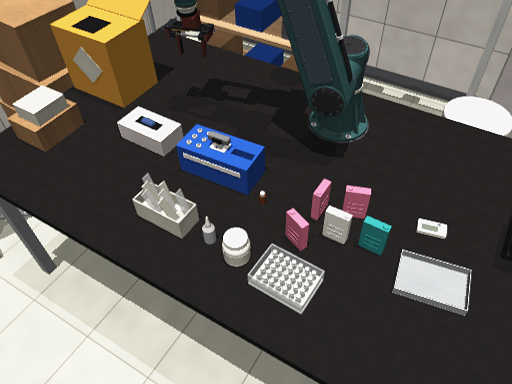

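View pics/top0.png

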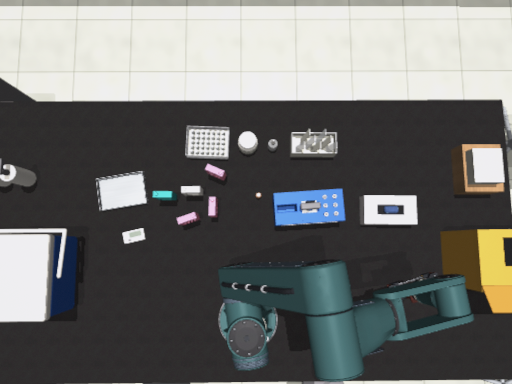

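The scene shows these pack-shaped things (scene px): pink (297,228), (321,200) and (357,200); turquoise (374,235); white (337,225), which is also at top px (191,190). The logger at (432,229) lies flat and the carton and gloves are a different shape. I choose the white one and check it in a close crop together with the carrier.

Run:
```python
import cv2,numpy as np
s=cv2.imread('pics/scene0.png');t=cv2.imread('pics/top0.png')
def c(i,x,y,w,h): return cv2.resize(i[y:y+h,x:x+w],(400,300),interpolation=cv2.INTER_NEAREST)
a=np.vstack([np.hstack([c(s,304,190,80,60),c(s,172,120,100,75)]),np.hstack([c(t,150,160,80,60),c(t,264,174,88,66)])])
cv2.imwrite('pics/crops.png',a)
```

```text
(no output)
```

View pics/crops.png

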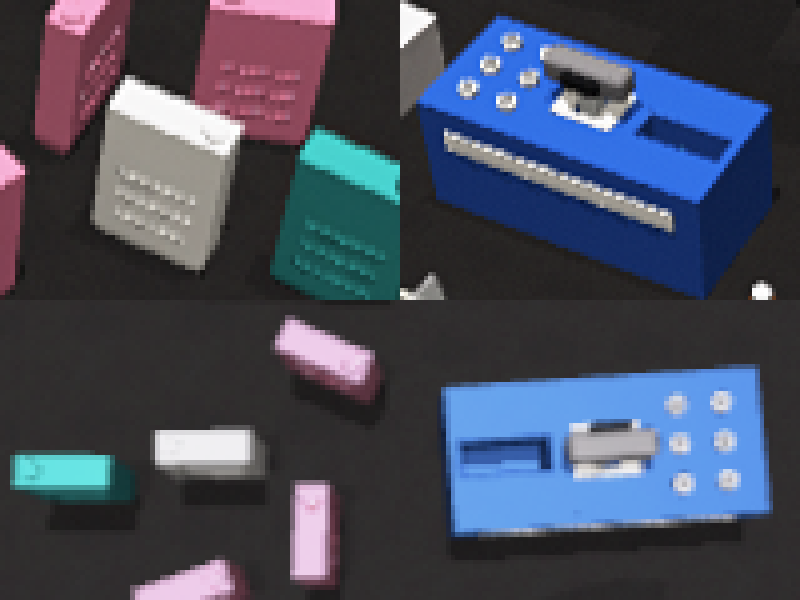

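The crop confirms the white slab (top px about 191,189) is the pack. The carrier's pocket faces world +y (top px about 287,208) and its button faces +x. Next I measure both in both views.

```bash
cat > h.py <<'E'
from bench import env
import cv2,numpy as np
from scipy.spatial.transform import Rotation as R
def rays(n,uv):
    c=env.calibration(n);f=192/np.tan(np.radians(c['vertical_fov']/2))
    uv=np.asarray(uv,float).reshape(-1,2)
    d=np.c_[(uv[:,0]-c['cx'])/f,(uv[:,1]-c['cy'])/f,np.ones(len(uv))]
    return np.array(c['origin']),R.from_quat(c['rotation']).apply(d)
def plane(n,uv,z):
    o,d=rays(n,uv);return (o+d*((z-o[2])/d[:,2])[:,None])[:,:2]
def project(n,p):
    c=env.calibration(n);f=192/np.tan(np.radians(c['vertical_fov']/2))
    q=R.from_quat(c['rotation']).inv().apply(np.atleast_2d(p)-c['origin'])
    return q[:,:2]/q[:,2:]*f+[c['cx'],c['cy']]
def rect(n,img,roi,fn,z,k=6):
    "world rectangle (centre, long side, short side, yaw of the long side) of the largest blob in roi"
    x,y,w,h=roi
    im=cv2.resize(img[y:y+h,x:x+w],None,fx=k,fy=k,interpolation=cv2.INTER_CUBIC).astype(int)
    m=cv2.morphologyEx(fn(im).astype(np.uint8),cv2.MORPH_OPEN,np.ones((9,9)))
    c=max(cv2.findContours(m,0,1)[0],key=cv2.contourArea).reshape(-1,2)
    p=plane(n,(c+.5)/k-.5+[x,y],z)
    r=cv2.minAreaRect((p*1000).astype(np.float32));b=cv2.boxPoints(r)
    e=[b[1]-b[0],b[2]-b[1]];l=[np.linalg.norm(v) for v in e];i=int(np.argmax(l))
    a=np.arctan2(-e[i][0],e[i][1]);a=(a+np.pi/2)%np.pi-np.pi/2
    return np.array(r[0])/1000,max(l),min(l),a   # a = yaw, long side is body y
def down(yaw):  # tool z down, tool y along body x at yaw
    y=np.array([np.cos(yaw),np.sin(yaw),0]);z=np.array([0,0,-1.])
    return R.from_matrix(np.c_[np.cross(y,z),y,z]).as_quat()
E
python3 - <<'E'
from h import *
s=cv2.imread('pics/scene0.png');t=cv2.imread('pics/top0.png')
print(s[152,205],s[175,200],t[200,300],t[222,309]); print(s[209,333],s[228,335],t[190,191],t[194,203])
for n,i,rc,rp,bt,wt in(("scene",s,(172,120,100,75),(318,200,40,50),165,215),("top",t,(264,174,88,66),(175,180,35,25),205,215)):
    print(n,'carrier',rect(n,i,rc,lambda a:(a[...,0]>bt)&(a[...,0]-a[...,2]>60),.12))
    print(n,'pack',rect(n,i,rp,lambda a:a.min(2)>wt,.125))
for n,uv in(("top",[(258,195)]),("scene",[(263,202)])): print('vial',plane(n,uv,0.0 if n=="scene" else .048))
E
```

```text
[230 113  51] [102  44  19] [237 161 102] [204 128  78]
[248 247 248] [130 139 143] [242 239 240] [55 56 58]
scene carrier (array([ 0.46049011, -0.25293239]), np.float32(281.56985), np.float32(132.296), np.float32(0.06353068))
scene pack (array([0.53342584, 0.22790614]), np.float32(75.09306), np.float32(26.802301), np.float32(-0.002023816))
top carrier (array([ 0.45660785, -0.25018155]), np.float32(278.82513), np.float32(129.67123), np.float32(0.061584234))
top pack (array([0.52975085, 0.22921243]), np.float32(72.26875), np.float32(23.05671), np.float32(-0.0052042007))
vial [[ 0.51199242 -0.04625125]]
vial [[ 0.51820821 -0.04513577]]
```

Run:
```python
from h import *
P=np.array([.5316,.2285])
for k in(0,np.pi):
    for p,a in(((.5316,.2285,.27),-.003),((.463,-.162,.42),.0625),((.4585,-.2515,.318),.0625)):
        q=env.solve_ik(p,down(a+k));print(k,None if q is None else np.round(q,2))
```

```text
0 [ 0.29  0.48  1.7  -0.    0.96  0.29]
0 [-0.48  0.19  1.72 -0.    1.24 -0.54]
0 [-0.63  0.35  1.78 -0.    1.02 -0.7 ]
3.141592653589793 [ 0.29  0.48  1.7  -0.    0.96 -2.85]
3.141592653589793 [-0.48  0.19  1.72 -0.    1.24  2.6 ]
3.141592653589793 [-0.63  0.35  1.78 -0.    1.02  2.45]
```

Run:
```python
from h import *
o=down(-.003)
env.reach([.5316,.2285,.42],o)
env.move_gripper(.06,25)
env.movel([.5316,.2285,.270],.12)
env.move_gripper(0.0,25)
s=env.state();print(s['time'],s['grip_width'],s['finger_force'],s['ft_force'])
env.movel([.5316,.2285,.44],.15)
env.movel([.5025,.10,.44],.25,down(.0625))
env.dwell(.3)
s=env.state();print(s['time'],s['grip_width'],s['eef_pos'],s['ft_force'])
a=env.grab_frame("scene");b=env.grab_frame("top")
cv2.imwrite('pics/scene1.png',a);cv2.imwrite('pics/top1.png',b)
x,y=project("scene",[*s['eef_pos'][:2],.25])[0].astype(int);print(x,y)
c=a[y-70:y+80,x-100:x+100];cv2.imwrite('pics/c1.png',cv2.resize(c,(800,600)))
```

```text
5.8667 0.025705911469017663 24.99617725610733 [-0.35861708 -0.32423086  2.03697335]
8.125 0.02607968354062003 [0.50266297 0.10093272 0.43986988] [-0.22673621  0.43724067 -2.34828143]
307 161
```

View pics/c1.png

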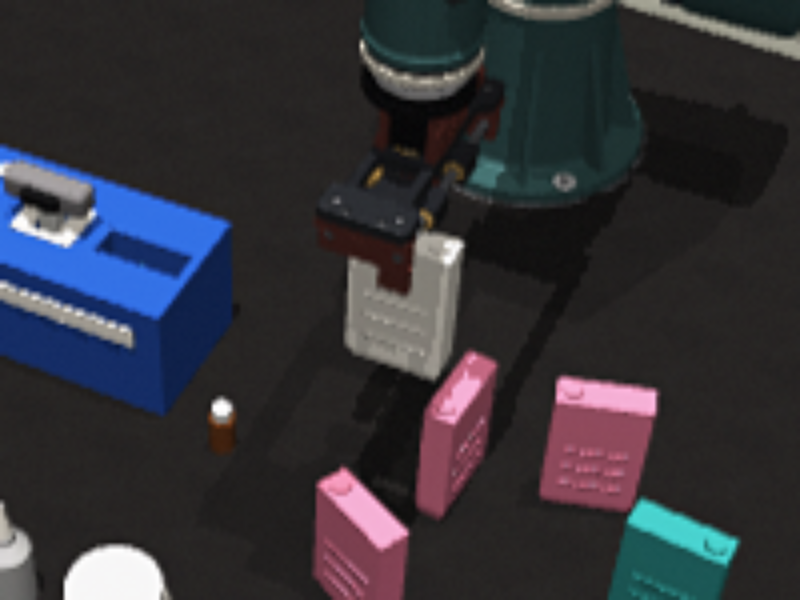

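The pack is held upright, with the finger at the middle of its face. The pocket is clear at scene px about (243,154). Next is insertion with a force watch.

Run:
```python
from h import *
o=down(.0625);x,y=.4529,-.1617
env.movel([x,y,.44],.25,o)
env.movel([x,y,.398],.15)
env.dwell(.2)
a=env.grab_frame("scene")
cv2.imwrite('pics/c2.png',cv2.resize(a[90:210,165:325],(800,600),interpolation=cv2.INTER_CUBIC))
f0=env.state()['ft_force']
z=.398
while z>.3055:
    z=max(z-.006,.305); env.movel([x,y,z],.06)
    s=env.state();f=s['ft_force']-f0;print(round(z,3),np.round(s['eef_pos'],4),np.round(f,1))
    if f[2]>20 or np.hypot(*f[:2])>15: print('stop');break
print(s['time'],s['grip_width'])
a=env.grab_frame("scene")
cv2.imwrite('pics/c3.png',cv2.resize(a[90:210,165:325],(800,600),interpolation=cv2.INTER_CUBIC))
```

```text
0.392 [ 0.4527 -0.1616  0.3917] [0.4 1.3 0.2]
0.386 [ 0.4527 -0.1616  0.3855] [ 0.3  0.5 -0.6]
0.38 [ 0.4529 -0.1616  0.3796] [-0.2  1.  -0.2]
0.374 [ 0.4529 -0.1616  0.3736] [ 0.9  1.1 -0.4]
0.368 [ 0.4527 -0.1616  0.3676] [ 0.4  0.7 -0.6]
0.362 [ 0.4527 -0.1616  0.3616] [ 1.3  1.1 -0.1]
0.356 [ 0.4527 -0.1616  0.3556] [-0.3  1.3  0.6]
0.35 [ 0.4527 -0.1616  0.3496] [ 1.2 -0.2  0.9]
0.344 [ 0.4527 -0.1616  0.3436] [0.4 1.6 0.5]
0.338 [ 0.4527 -0.1616  0.3376] [ 0.7  0.4 -0.6]
0.332 [ 0.4527 -0.1616  0.3316] [ 0.2  0.3 -0. ]
0.326 [ 0.4527 -0.1616  0.3256] [-0.3  1.6 -0.7]
0.32 [ 0.4527 -0.1616  0.3196] [0.1 0.3 0.2]
0.314 [ 0.4527 -0.1616  0.3136] [0.5 1.4 0.7]
0.308 [ 0.4527 -0.1616  0.3076] [-0.1  0.8  1. ]
0.305 [ 0.453  -0.1618  0.305 ] [-0.   1.3 -0.1]
14.125 0.02561449804808963
```

View pics/c3.png

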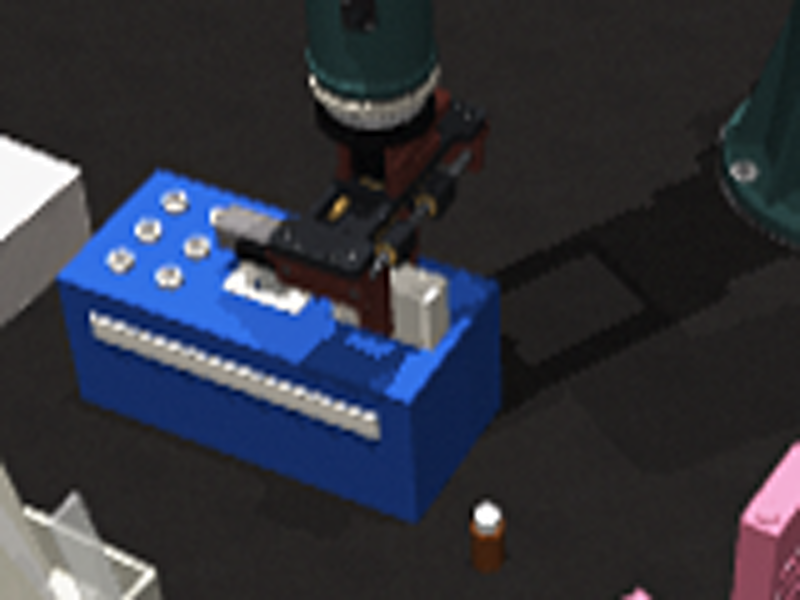

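Run:
```python
from h import *
env.move_gripper(.055)
env.dwell(.3)
env.movel([.453,-.1618,.40],.15)
s=env.state();print(s['time'],s['eef_pos'],s['finger_force'])
env.movel([.458,-.245,.40],.15)
env.dwell(.1)
a=env.grab_frame("scene");b=env.grab_frame("top")
u=lambda i:cv2.resize(i,(400,600),interpolation=cv2.INTER_CUBIC)
cv2.imwrite('pics/scene4.png',a)
cv2.imwrite('pics/c4.png',cv2.resize(a[105:195,170:290],(800,600),interpolation=cv2.INTER_CUBIC))
# predicted pixels: pack top corners if home at z=.160
c=np.array([.453,-.1618]);ex=np.array([np.cos(.0625),np.sin(.0625)]);ey=np.array([-ex[1],ex[0]])
p=[[*(c+i*ex+j*ey),.16] for i,j in((.013,-.038),(.013,.038),(-.013,.038),(-.013,-.038))]
print((project("scene",p)-[170,105])*800/120)
```

```text
15.9 [ 0.45264226 -0.16162238  0.39937005] 0.0
[[402.94438029 256.77495458]
 [536.18482687 302.39658112]
 [560.97307437 270.66501353]
 [428.72072796 226.03930205]]
```

View pics/c4.png

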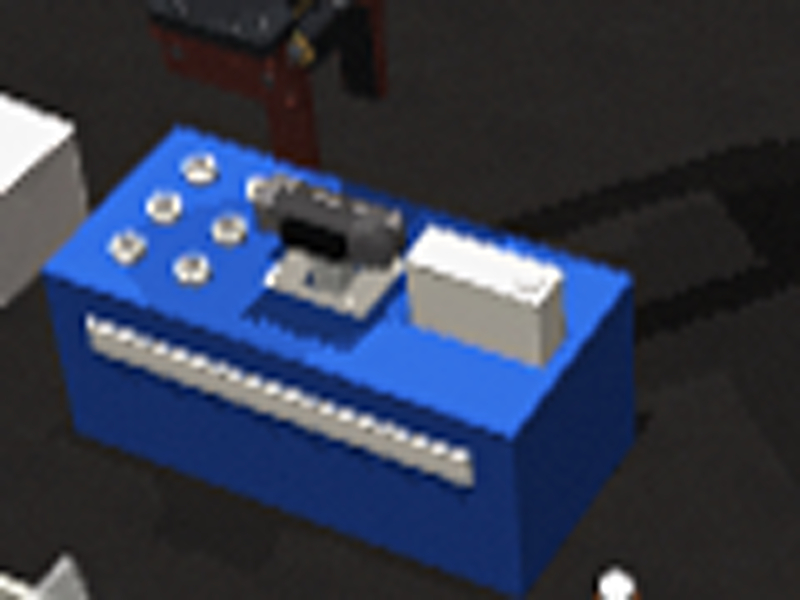

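The pack is home: its top corners at crop px (408,257), (545,305) and (562,272) match the prediction for z = 0.160. The crossbar's button is at crop px (315,240). Next is the handle.

Run:
```python
from h import *
o=down(.0625);x,y=.4592,-.2456   # crossbar middle, 6 mm towards the pack
env.movel([x,y,.38],.15,o)
env.move_gripper(.07)
env.movel([x,y,.318],.1)
f0=env.state()['ft_force']
env.move_gripper(0.0,50);env.dwell(.2)
def rep(t):
    s=env.state();print(t,round(s['time'],2),round(s['grip_width'],4),round(s['finger_force'],1),np.round(s['eef_pos'],4),np.round(s['ft_force']-f0,1),np.round(s['wrist_torque'],2));return s
rep('closed')
for z in(.34,.363,.385,.404): env.movel([x,y,z],.06);rep('pull')
env.dwell(.2);a=env.grab_frame("scene")
cv2.imwrite('pics/c5.png',cv2.resize(a[85:205,160:320],(800,600),interpolation=cv2.INTER_CUBIC))
```

```text
closed 19.27 0.0262 50.0 [ 0.4596 -0.2457  0.3183] [4.  1.3 3.6] [ 0.21 -0.59  0.17]
pull 19.79 0.0263 50.0 [ 0.4585 -0.2454  0.3401] [-2.9  0.2 -0.8] [-0.06  0.17  0.09]
pull 20.32 0.026 50.0 [ 0.4591 -0.2455  0.3634] [-1.5  0.2 -1.4] [-0.02  0.3  -0.  ]
pull 20.84 0.0261 50.0 [ 0.4591 -0.2456  0.3854] [-1.7  0.9 -0.3] [-0.02  0.32 -0.03]
pull 21.31 0.0259 50.0 [ 0.4591 -0.2456  0.4045] [-1.3  0.4  0.1] [-0.02  0.28  0.02]
```

View pics/c5.png

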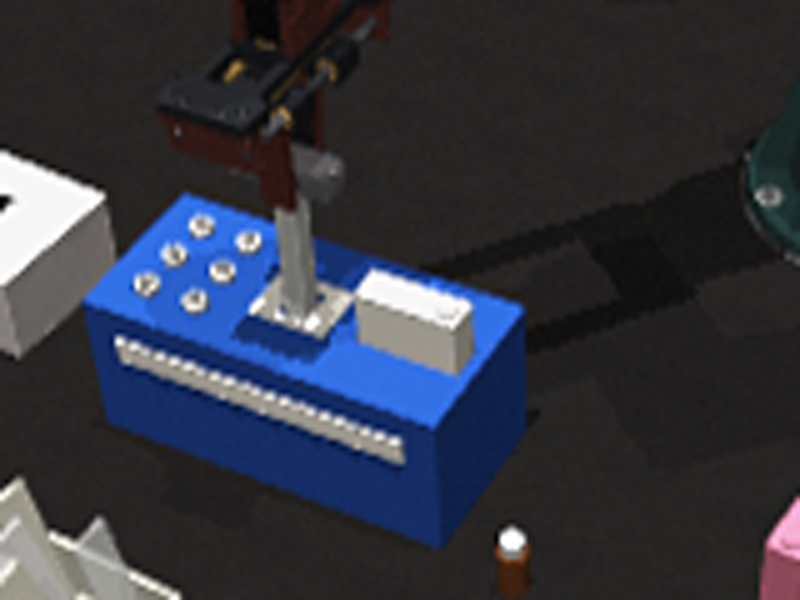

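The handle is sliding out: the mast shows between crop px (295,205) and (295,310), and the carrier is still on the bench. I continue to the stop and lift.

Run:
```python
from h import *
x,y=.4592,-.2456
env.move_gripper(0.0,60)
for z in(.410,.425,.450): 
    env.movel([x,y,z],.05);s=env.state();print(round(s['time'],2),round(s['grip_width'],4),np.round(s['eef_pos'],4),np.round(s['ft_force'],1),np.round(s['wrist_torque'],2))
env.dwell(1);s=env.state();print(round(s['time'],2),round(s['finger_force'],1),np.round(s['ft_force'],1))
a=env.grab_frame("scene")
cv2.imwrite('pics/c6.png',cv2.resize(a[70:205,150:330],(800,600),interpolation=cv2.INTER_CUBIC))
```

```text
22.04 0.0261 [ 0.4592 -0.2454  0.4097] [-0.9  0.6 -8. ] [ 0.03 -0.04  0.06]
22.49 0.0258 [ 0.4593 -0.2457  0.4255] [ 0.3  0.6 -8.1] [ 0.07 -0.06 -0.  ]
23.14 0.0258 [ 0.4591 -0.2456  0.4501] [-0.3 -0.3 -7.9] [ 0.13 -0.03 -0.01]
24.14 60.0 [ 0.6  0.3 -7.8]
```

View pics/c6.png

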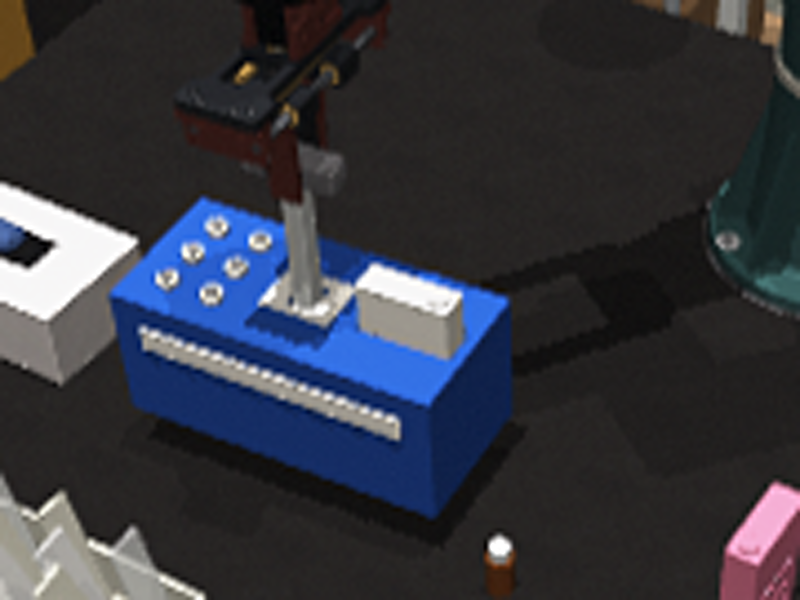

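The carrier hangs clear of the bench, with its shadow gap below the edge at crop px (430,515). It is level, the pack is seated at crop px (410,310), and the gloves are untouched. The full 8 N load came on at 0.09 m of extension. I hand in.

```bash
python3 -c "
from bench import env
print(env.hand_in())"
```

```text
the job is handed in; nothing more can be done
None
```

I handed the job in with the pack home in the pocket, the handle at its second stop, and the carrier held level about 4 cm above the bench. `hand_in()` returned no verdict.

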